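# Check a carton's stepped seam with a spring-tipped probe

## Task

Take the spring-tipped seam probe from its stand and check the big carton's shut seam: starting at the end by the thumb hole, press the probe's tip lightly on the seam (never fully in) and draw it slowly, about 3 cm a second, along the whole stepped line and round both corners to the other end, in one pass without lifting or straying onto the cardboard beside it. Then lift the probe clear and hang it upright by its flange in its stand again; touch the carton with nothing but the tip, and leave the goods beside the carton and the stand where they are.

Things in the scene. Friction and masses are not known exactly. Their poses are not given: they have to be found in the camera images.
- probe_grip (a point): Seam probe: upright hand tool, 0.17 kg, 142 mm long. Top: black square grip 24 x 24 mm, 60 mm tall; this point is the grip's centre, z up the tool, x and y square to its flat sides. Below: round steel flange (44 mm across, 6 mm thick), shank (20 mm across, ends 80 mm below this point), thin sprung tip, its ball end (10 mm) 106 mm below this point unpressed. Starts hanging by the flange in its stand.
- probe_flange (a point): Centre of the underside of the probe's flange (36 mm below probe_grip, 70 mm above the unpressed tip end).
- probe: The seam probe as a whole; same origin as probe_flange; z up the tool.
- tip_end (a point): Lowest point of the probe's sprung tip, on the tool's axis.
- tip (a joint): How far the probe's tip is pushed in, m: 0 unpressed, 0.014 at its stop. The spring pushes back with 0.5 N at the start and 0.4 N more for each mm (about 3 N half-way).
- stand_hole0 (a point): Centre of the mouth of the stand's hole, at the stand's top, z up. The stand is an aluminium block 64 x 64 x 85 mm tall, fixed to the table, with a vertical round through hole 30 mm across (4 mm chamfer); the seated probe's flange rests flat on this top face.
- carton: Plain brown shut carton, 150 (its x) x 190 (its y) x 60 mm tall, fixed, at any yaw; origin under its centre, z up. On its top the flaps meet in a stepped seam, a dark line 3 mm wide in three straight legs with square corners: 70 mm along its +y, 50 mm along +x, 70 mm along +y. The start is the end beside a round black thumb hole (14 mm across, just beyond the line).
- seam_start (a point): Start of the seam, on the carton's top face (60 mm up), 13 mm from the thumb hole's centre.
- seam_corner1 (a point): First corner of the seam, 70 mm from the start, on the top face.
- seam_corner2 (a point): Second corner of the seam, 50 mm from the first, on the top face.
- seam_end (a point): Far end of the seam, 70 mm from the second corner, on the top face.
- can: Bystander: bare aluminium drinks can, 66 mm across, 115 mm tall, near one short side of the carton; origin under its centre.
- choc_box: Bystander: yellow box 50 x 130 x 30 mm tall, beside one long side of the carton; origin under its centre.
- tape_roll: Bystander: paper roll, a ring 64 mm across and 24 mm tall, near the stand; origin under its centre.
- marker: Bystander: black marker pen 120 mm long, 16 mm thick, lying near the stand; lies along its own x.
Mind the look-alikes: they are no part of the job. Leave any pink or red look-alike of the carton alone. Leave any blue look-alike of the part that bears stand_hole0 alone.

How it is judged:
By the outcome, as a careful person would: the job done as asked, in the order asked, and still so for the second after the job is handed in, with the robot touching nothing.
It also fails if it takes over 67 s, if anything falls off the work surface, if the arm or the gripper's body presses on something with over 40 N, if the wrist force passes 120 N, or if a joint passes its speed limit or range.

## Robot

A 6-joint arm with a two-finger parallel gripper is mounted at the origin on the work surface. World frame = base frame: x ahead of the robot, y to its left, z up, the work surface at z = 0. Lengths are in m, angles in rad, forces in N, time in s.
With the tool pointing down it reaches from about 0.3 to 0.875 m from the base axis. Payload 6.4 kg.
Tool frame: the origin (TCP) lies between the finger pads; the fingertips stand ctrl.tip_extent ahead of it and the grasp point (between the pads) is the TCP (ctrl.tip_extent is the distance from the TCP to the fingertips, in m); z points along the fingers, y is the line along which they close (so a half turn about z gives the same grasp; the last joint's range is limited). The gripper opens to 85 mm and grips with 20 to 120 N. Pads are 22 mm wide; open, the fingers measure 114 mm over their backs; the gripper's body (76 mm by 85 mm) begins 54 mm behind the grasp point. The pads swing forward as they close: fully open they stand 13 mm farther back than shut.
Start: joints at [1.019, 0.181, 1.607, -0, 1.354, -0.206], TCP at [0.195, 0.541, 0.25] pointing down, gripper open.
Joint ranges: [-2.99, 2.99], [-0.89, 2.07], [0.3, 2.58], [-1.14, 4.28], [0, 2.63], [-3.12, 3.12]. Speed limits (rad/s): [2.57, 2.57, 3.01, 3.14, 3.14, 3.14].

## Interface

Orientations are given as a unit quaternion [w, x, y, z].
In Python, from bench import ctrl gives the robot as it stands.
- The arm moves only by the tool send_rows, never from a script. Its arguments are lists of equal length, an entry for each row: "dr": the turn, a rotation vector about the tool's x, y, z in units of 6 degrees (1.0 is 6 degrees), a list of three; "xyz": the shift along the tool's x, y, z in cm, a list of three; "jaw": the opening in per cent of the stroke, from 0 (shut) to 100 (fully open). In form: {"dr": [[wx, wy, wz], ...], "xyz": [[dx, dy, dz], ...], "jaw": [jaw, ...]}. A call has exactly 8 rows; each row is the pose to reach, as a shift and turn from the pose commanded when the call began, along the tool's axes at that moment; what a row does not reach only later rows make up. A row lasts 1/8 s, in which the tool goes at most 62.5 mm and 10.7 degrees, less where a joint would pass 70% of its speed; a pose out of reach is approached as far as the arm can. A call with a gripper value outside its range is refused whole. The fingers move at their own pace and stop on an object; the grip force is fixed at half the most. Time passes only in rows, so rows that repeat a pose let the fingers close, or fill a call up. It gives the time, the measured TCP pose, the force, the opening and the grip force at its end, in the units of the state.
- ctrl.get_obs(): the state, without advancing time (a new reading comes with each control period).
- ctrl.camera(name): name is "side" or "top" or "wrist"; returns the picture (384x512x3 uint8, red, green, blue); there is no depth.
- ctrl.calibration(name): a dict with "camera_matrix" (3x3 intrinsics, pixels), "world_from_camera" (4x4, takes a point from camera to world coordinates). Camera axes: x right, y up, looking along -z (the intrinsics and any distortion apply to the point x, -y, -z); pixel columns grow to the right and rows downward; lengths in m; the calibration is good to about 2 mm. A picture is of the moment at which its call begins: read the wrist's pose just before it. calibration takes no time and is no camera call; for the wrist camera it gives the pose at the moment of the call.
- ctrl.hand_in(): hands the job in; it is judged then, once.
The state is a dict: "time_s": time; "q": joint angles; "dq": joint speeds; "joint_efforts": joint torques, N m; "eef_pos": TCP position; "eef_rot": TCP orientation; "wrist_force": force on the tool from outside, world axes, zero at the start; "torque": the same for the moment, N m; "opening": opening from 0.0 (shut) to 1.0 (fully open); "grasp_force": force on a finger pad.
Only numpy, scipy, OpenCV 4.12 (cv2) and the standard library are available. Lean on these libraries where they do the work, as an engineer would, in place of code of your own. Each camera call takes 0.05 s, during which the arm holds its last target. There are 200 camera calls.

## Working session

There is one attempt and no reset: what is moved stays moved. The work goes in short steps, Python scripts to look and compute and a tool call to move; the robot and the scene stay as the last step left them, time stands still between calls to the robot, and variables do not carry over. Pictures are saved under pics/ and viewed, at most 10 in all, crops included, and the job is handed in when it is done.

Besides the shell and the picture viewer there is one more tool, called after "Call:" as name(argument=value, ...) on one line, values as JSON. send_rows: Moves the arm, as the interface text tells. Its arguments: {"type":"object","properties":{"dr":{"type":"array","items":{"type":"array","items":{"type":"number"}}},"xyz":{"type":"array","items":{"type":"array","items":{"type":"number"}}},"jaw":{"type":"array","items":{"type":"number"}}},"required":["dr","xyz","jaw"]}

```bash
mkdir -p pics; python3 - <<'E'
from bench import ctrl
import cv2,numpy as np
o=ctrl.get_obs();print(o, ctrl.tip_extent)
for n in("top","wrist"):
    im=ctrl.camera(n);cv2.imwrite(f"pics/{n}0.png",im[:,:,::-1]);c=ctrl.calibration(n);print(n,{k:np.round(v,4).tolist() if not isinstance(v,str) else v for k,v in c.items()})
im=np.hstack([cv2.imread("pics/top0.png"),]);
E
```

```text
{'time_s': 0.0, 'q': array([ 1.01867039e+00,  1.81561540e-01,  1.60802971e+00, -6.81086061e-06,
        1.35384349e+00, -2.06334610e-01]), 'dq': array([ 0.00039732, -0.00051193, -0.00185942, -0.00141156,  0.00043599,
        0.00128166]), 'joint_efforts': array([-3.72942495e-04, -4.44882631e+01, -3.51325822e+01, -3.40746683e-04,
        9.24671913e-03,  5.12554095e-05]), 'eef_pos': array([0.1946034 , 0.54048884, 0.24936214]), 'eef_rot': array([-3.37886746e-04,  1.72034759e-01,  9.85090449e-01, -8.56834207e-04]), 'wrist_force': array([-0.28633491, -0.60461042,  0.97997499]), 'torque': array([-0.00113361, -0.00995343, -0.02078059]), 'grasp_force': 0.0, 'opening': 1.0010985114536424} 0.019
top {'camera_matrix': [[389.5861, 0.0, 252.2964], [0.0, 389.5861, 190.9363], [0.0, 0.0, 1.0]], 'world_from_camera': [[0.0118, 0.9825, -0.1859, 0.3037], [-0.9998, 0.0141, 0.0109, 0.0343], [0.0133, 0.1858, 0.9825, 1.0698], [0.0, 0.0, 0.0, 1.0]]}
wrist {'camera_matrix': [[281.3814, 0.0, 256.0644], [0.0, 281.3814, 188.1144], [0.0, 0.0, 1.0]], 'world_from_camera': [[0.3393, -0.9024, -0.2654, 0.1288], [0.9407, 0.3252, 0.0969, 0.5647], [-0.0011, -0.2825, 0.9593, 0.3738], [0.0, 0.0, 0.0, 1.0]]}
```

View pics/top0.png

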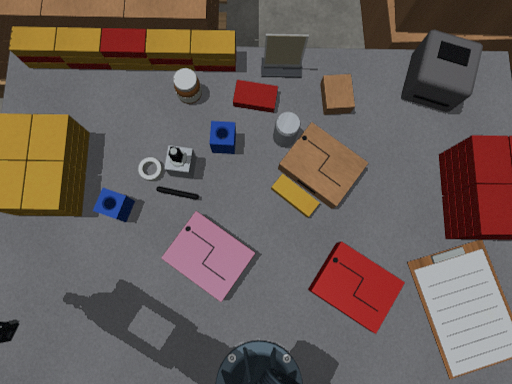

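The top view shows the brown carton at about (323,165) with its thumb hole near (305,138), and the stand with the probe at (179,158). The blue stands and the pink and red cartons are decoys. I'll zoom in on the carton and stand next.

```bash
python3 - <<'E'
from bench import ctrl
import cv2,numpy as np
t=cv2.imread("pics/top0.png")
a=cv2.resize(t[120:210,275:375],None,fx=4,fy=4,interpolation=cv2.INTER_CUBIC)
b=cv2.resize(t[135:185,155:205],(360,360),interpolation=cv2.INTER_CUBIC)
cv2.imwrite("pics/c1.png",np.hstack([a,b]))
s=ctrl.camera("side");cv2.imwrite("pics/side0.png",s[:,:,::-1])
w=cv2.imread("pics/wrist0.png")
cv2.imwrite("pics/c2.png",np.hstack([cv2.resize(s[:,:,::-1],(400,300)),cv2.resize(w,(400,300))]))
E
```

```text
(no output)
```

View pics/c1.png

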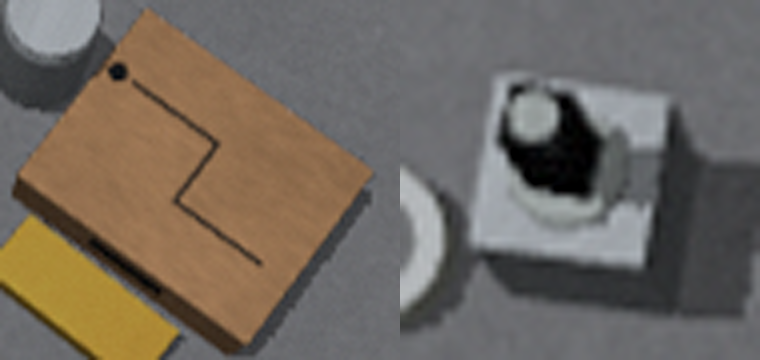

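View pics/c2.png

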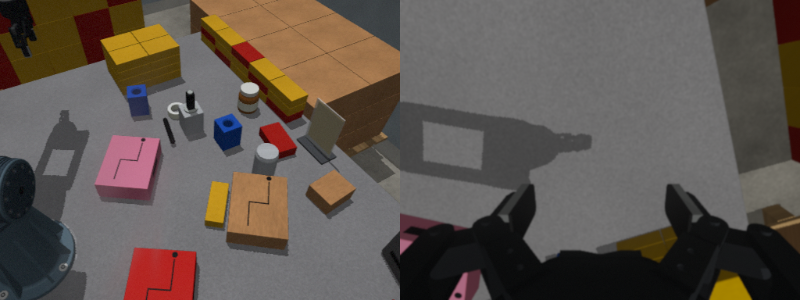

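The zoomed crop shows the hole at crop (118,71) and the seam points at (133,83), (217,145), (177,201) and (261,265). The stand top's corners are at (500,73), (670,97), (643,268) and (473,247), and the probe is upright in it. The wrist camera doesn't see the stand yet.

```bash
cat > h.py <<'E'
from bench import ctrl
import cv2,numpy as np
from scipy.spatial.transform import Rotation as R
def rot(o): w=o["eef_rot"];return R.from_quat([w[1],w[2],w[3],w[0]])
def px2w(cal,uv,z):
    uv=np.atleast_2d(uv).astype(float);K=cal["camera_matrix"];T=cal["world_from_camera"]
    d=np.c_[(uv[:,0]-K[0,2])/K[0,0],-(uv[:,1]-K[1,2])/K[1,1],-np.ones(len(uv))]@T[:3,:3].T
    return T[:3,3]+d*((z-T[2,3])/d[:,2])[:,None]
def w2px(cal,p):
    K=cal["camera_matrix"];T=cal["world_from_camera"];c=(np.atleast_2d(p)-T[:3,3])@T[:3,:3]
    return np.c_[K[0,0]*c[:,0]/-c[:,2]+K[0,2],K[1,1]*-c[:,1]/-c[:,2]+K[1,2]]
def move(o,p,yaw=None,Rt=None):
    "shift cm and turn /6deg in current tool axes to reach p"
    r=rot(o);print("xyz",np.round(r.inv().apply(np.array(p)-o["eef_pos"])*100,2))
    if yaw is not None: Rt=R.from_euler("z",yaw)*R.from_euler("x",np.pi)
    if Rt is not None: print("dr",np.round(np.degrees((r.inv()*Rt).as_rotvec())/6,3))
E
python3 - <<'E'
from h import *
c=ctrl.calibration("top");np.set_printoptions(precision=4,suppress=True)
S=px2w(c,np.array([[118,71],[133,83],[217,145],[177,201],[261,265]])/4+[275,120],.06);print(S)
print(np.linalg.norm(np.diff(S,axis=0),axis=1))
Q=px2w(c,np.array([[100,73],[270,97],[243,268],[73,247]])/7.2+[155,135],.085);print(Q,Q.mean(0))
print(px2w(c,np.array([[132,115]])/7.2+[155,135],.151))
o=ctrl.get_obs();r=rot(o);print(r.as_matrix())
cw=ctrl.calibration("wrist");print("cam in tool",r.inv().apply(cw["world_from_camera"][:3,3]-o["eef_pos"]), r.inv().apply(-cw["world_from_camera"][:3,2]))
E
```

```text
[[ 0.6436 -0.1168  0.06  ]
 [ 0.6353 -0.1268  0.06  ]
 [ 0.5927 -0.1828  0.06  ]
 [ 0.5535 -0.155   0.06  ]
 [ 0.5107 -0.21    0.06  ]]
[0.0131 0.0703 0.048  0.0697]
[[0.6092 0.2437 0.085 ]
 [0.6011 0.1815 0.085 ]
 [0.537  0.1886 0.085 ]
 [0.5439 0.25   0.085 ]] [0.5728 0.216  0.085 ]
[[0.5741 0.2181 0.151 ]]
[[-0.9408  0.3389 -0.0007]
 [ 0.3389  0.9408 -0.0012]
 [ 0.0003 -0.0014 -1.    ]]
cam in tool [ 0.0701  0.0002 -0.1243] [-0.2829  0.0003  0.9592]
```

Call:
send_rows(dr=[[0, 0, 0], [0, 0, 0], [0, 0, 0], [0, 0, 0], [0, 0, 0], [0, 0, 0], [0, 0, 0], [0, 0, 0]], xyz=[[-5, -2, -2], [-11, -4, -2], [-17, -6.4, -2], [-23, -8.7, -2], [-29, -11, -2], [-35, -13.4, -2], [-41, -15.6, -2], [-46.6, -17.8, -2]], jaw=[100, 100, 100, 100, 100, 100, 100, 100])

```text
time_s: 1.15
eef_pos: [0.5685, 0.219, 0.2701]
eef_rot: [-0.0, 0.172, 0.985, 0.0]
wrist_force: [0.3, 0.6, -0.4]
opening: 1.003
grasp_force: 0.0
```

```bash
python3 - <<'E'
from h import *
o=ctrl.get_obs();print(o["time_s"],o["eef_pos"],np.degrees(rot(o).as_euler("zyx")))
c=ctrl.calibration("wrist")
im=ctrl.camera("wrist")[:,:,::-1];cv2.imwrite("pics/w1.png",im)
print(ctrl.get_obs()["eef_pos"],w2px(c,[[.573,.217,.151],[.573,.217,.085]]))
E
```

```text
1.15 [0.56850284 0.21895136 0.27007522] [-1.60176492e+02 -1.45503163e-02 -1.79992091e+02]
[0.57366646 0.21307358 0.26980836] [[255.36720242 191.61511306]
 [255.47748886 174.41294001]]
```

View pics/w1.png

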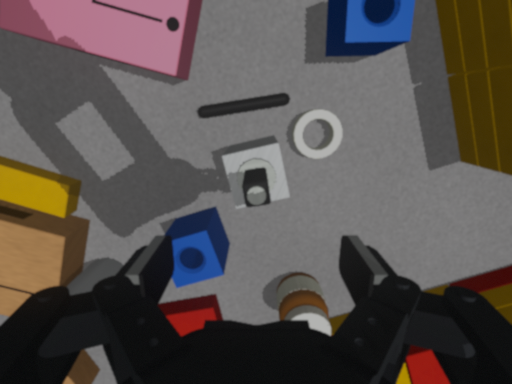

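The wrist picture shows the grip top at about (257,190) in the stand, with the stand corners at (223,155), (277,137), (290,193) and (236,208). The nearby blue stand is clear of the fingers. I'll zoom in for the grip's yaw.

```bash
python3 - <<'E'
from h import *
o=ctrl.get_obs();c=ctrl.calibration("wrist")
im=ctrl.camera("wrist")[:,:,::-1];cv2.imwrite("pics/w2.png",im)
print(o["eef_pos"],w2px(c,[[.573,.217,.151],[.573,.217,.085]]))
cv2.imwrite("pics/w2c.png",cv2.resize(im[125:215,205:305],None,fx=6,fy=6,interpolation=cv2.INTER_CUBIC))
E
```

```text
[0.57366646 0.21307358 0.26980836] [[259.86421139 183.77759699]
 [259.19896646 167.75739271]]
```

View pics/w2c.png

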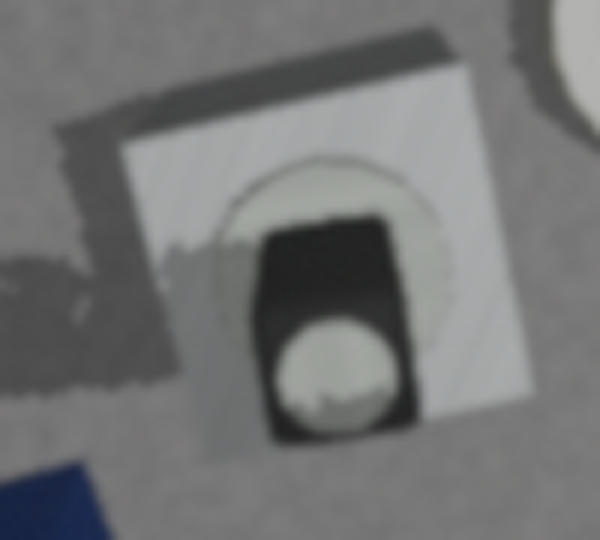

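The crop shows the grip's top edge running (275,443) to (418,427), a disc centred at (337,376), and the grip's foot edge at (265,235) to (385,215).

```bash
python3 - <<'E'
from h import *
c=ctrl.calibration("wrist");o=ctrl.get_obs();f=lambda a:np.array(a)/6+[205,125]
np.set_printoptions(precision=4,suppress=True)
e=px2w(c,f([[275,443],[418,427],[255,312],[405,295]]),.151);print(e,e.mean(0))
for a,b in((e[0],e[1]),(e[2],e[3]),(e[2],e[0]),(e[3],e[1])): d=b-a;print(np.linalg.norm(d),np.degrees(np.arctan2(d[1],d[0])))
b=px2w(c,f([[265,235],[385,215]]),.091);d=b[1]-b[0];print(np.linalg.norm(d),np.degrees(np.arctan2(d[1],d[0])))
ctr=px2w(c,f([[337,376]]),.151)[0];print("disc",ctr)
s=px2w(c,f([[125,145],[465,65],[535,393]]),.085);print("stand",(s[0]+s[2])/2)
print(px2w(c,f([[333,265]]),.091))
y=rot(o).as_matrix()[:,1];print("tool y yaw",np.degrees(np.arctan2(y[1],y[0])))
move(o,[ctr[0],ctr[1],.16],Rt=rot(o))
E
```

```text
[[0.5806 0.2073 0.151 ]
 [0.5856 0.2285 0.151 ]
 [0.5604 0.2117 0.151 ]
 [0.5656 0.2334 0.151 ]] [0.573  0.2202 0.151 ]
0.021788795060848586 76.55308932704416
0.022339046625784596 76.4787790440863
0.02067948078339296 -12.2527757564147
0.020646361340721568 -13.777901271547881
0.02215149840958177 79.43086812301645
disc [0.5738 0.2197 0.151 ]
stand [0.5732 0.2206 0.085 ]
[[0.5706 0.2211 0.091 ]]
tool y yaw 69.83180885148846
xyz [-0.11  0.49 10.96]
dr [0. 0. 0.]
```

```bash
python3 - <<'E'
from h import *
o=ctrl.get_obs();print(o["time_s"],o["eef_pos"],o["dq"],rot(o).as_matrix())
y=np.radians(77.2-90)
move(o,[.573,.2203,.16],yaw=y+np.pi)
E
```

```text
1.25 [0.57103907 0.21569491 0.26956755] [ 0.07624632 -0.03832682  0.05623205  0.04323035  0.02938042  0.05803838] [[-9.38684316e-01  3.44776822e-01  8.35704929e-04]
 [ 3.44775089e-01  9.38683756e-01 -1.71576672e-03]
 [-1.37601924e-03 -1.32243307e-03 -9.99998179e-01]]
xyz [-1.000e-02  5.100e-01  1.096e+01]
dr [-0.013  0.012 -1.228]
```

Call:
send_rows(dr=[[0, 0, -0.6], [0, 0, -1.2], [0, 0, -1.2], [0, 0, -1.2], [0, 0, -1.2], [0, 0, -1.2], [0, 0, -1.2], [0, 0, -1.2]], xyz=[[0.1, 0.3, 1], [0.1, 0.3, 4], [0.1, 0.3, 7], [0.1, 0.3, 9], [0.1, 0.3, 9], [0.1, 0.3, 9], [0.1, 0.3, 9], [0.1, 0.3, 9]], jaw=[100, 100, 100, 100, 100, 100, 100, 100])

```text
time_s: 2.25
eef_pos: [0.5679, 0.2238, 0.1814]
eef_rot: [0.001, 0.11, 0.994, 0.0]
wrist_force: [0.3, -0.2, 0.6]
opening: 0.997
grasp_force: 0.0
```

```bash
python3 - <<'E'
from h import *
c=ctrl.calibration("wrist");o=ctrl.get_obs();print(o["eef_pos"],rot(o).as_matrix()[:,1])
im=ctrl.camera("wrist")[:,:,::-1];cv2.imwrite("pics/w3.png",im)
print(w2px(c,[[.573,.219,.151],[.573,.219,.091]]))
E
```

```text
[0.56789183 0.22379764 0.18135862] [2.18414877e-01 9.75855763e-01 6.87243746e-04]
[[250.04955216 236.58658678]
 [251.49505784 203.1994095 ]]
```

View pics/w3.png

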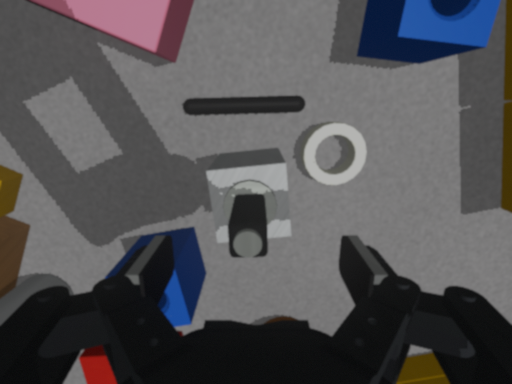

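The grip's disc is at (249,241) and the fingers straddle it, with tips near (165,240) and (345,240). The measured pose is about 5 mm off the commanded one, so I'll hold for a moment to let it settle.

Call:
send_rows(dr=[[0, 0, 0], [0, 0, 0], [0, 0, 0], [0, 0, 0], [0, 0, 0], [0, 0, 0], [0, 0, 0], [0, 0, 0]], xyz=[[0, 0, 0], [0, 0, 0], [0, 0, 0], [0, 0, 0], [0, 0, 0], [0, 0, 0], [0, 0, 0], [0, 0, 0]], jaw=[100, 100, 100, 100, 100, 100, 100, 100])

```text
time_s: 3.3
eef_pos: [0.5673, 0.2237, 0.1803]
eef_rot: [-0.0, 0.11, 0.994, -0.0]
wrist_force: [-0.6, 0.3, -0.3]
opening: 1.0
grasp_force: 0.0
```

```bash
python3 - <<'E'
from h import *
for i in range(4):
    c=ctrl.calibration("wrist");o=ctrl.get_obs();print(o["eef_pos"],rot(o).as_matrix()[:,1],abs(o["dq"]).max())
    im=ctrl.camera("wrist")
    g=(im.min(2)>95)&(im.max(2)<200)
    s=im[225:262,225:275].astype(int).sum(2); m=s>270
    yy,xx=np.nonzero(m[:,8:40]);
    n,l,st,ce=cv2.connectedComponentsWithStats((s>200).astype(np.uint8))
    print([(st[k,4],ce[k]+[225,225]) for k in range(1,n) if st[k,4]>100])
    cv2.imwrite(f"pics/w4_{i}.png",im[:,:,::-1])
E
```

```text
[0.56733704 0.22370701 0.18026967] [ 2.18392168e-01  9.75861087e-01 -7.58258518e-06] 0.001907384330644185
[(np.int32(1241), array([250.05318292, 246.00402901]))]
[0.56735444 0.22371118 0.18029409] [2.18351204e-01 9.75870254e-01 5.35228360e-06] 0.0018521447412355346
[(np.int32(1243), array([250.08045052, 246.00563154]))]
[0.56733649 0.22370627 0.18027011] [ 2.18365899e-01  9.75866965e-01 -2.90208771e-05] 0.0017060451857718213
[(np.int32(1243), array([250.05470636, 245.99275945]))]
[0.5673381  0.22368517 0.18027152] [ 2.18387967e-01  9.75862027e-01 -3.34459904e-05] 0.0022054514093823793
[(np.int32(1241), array([250.05318292, 246.00402901]))]
```

Call:
send_rows(dr=[[0, 0, 0], [0, 0, 0], [0, 0, 0], [0, 0, 0], [0, 0, 0], [0, 0, 0], [0, 0, 0], [0, 0, 0]], xyz=[[-0.4, -0.2, 0], [-0.8, -0.4, 0], [-0.8, -0.4, 1.5], [-0.8, -0.4, 3], [-0.8, -0.4, 4.5], [-0.8, -0.4, 5.6], [-0.8, -0.4, 5.6], [-0.8, -0.4, 5.6]], jaw=[100, 100, 100, 100, 100, 100, 100, 100])

```text
time_s: 4.5
eef_pos: [0.5746, 0.2182, 0.1246]
eef_rot: [0.0, 0.11, 0.994, 0.0]
wrist_force: [-0.0, 0.3, -0.2]
opening: 0.997
grasp_force: 0.0
```

Call:
send_rows(dr=[[0, 0, 0], [0, 0, 0], [0, 0, 0], [0, 0, 0], [0, 0, 0], [0, 0, 0], [0, 0, 0], [0, 0, 0]], xyz=[[0, 0, 0], [0, 0, 0], [0, 0, 0], [0, 0, 0], [0, 0, 0], [0, 0, 0], [0, 0, 0], [0, 0, 0]], jaw=[80, 60, 40, 20, 10, 0, 0, 0])

```text
time_s: 5.5
eef_pos: [0.5744, 0.218, 0.1246]
eef_rot: [0.0, 0.11, 0.994, 0.0]
wrist_force: [-1.2, -2.1, 5.0]
opening: 0.276
grasp_force: 59.3
```

Call:
send_rows(dr=[[0, 0, 0], [0, 0, 0], [0, 0, 0], [0, 0, 0], [0, 0, 0], [0, 0, 0], [0, 0, 0], [0, 0, 0]], xyz=[[0, 0, -0.5], [0, 0, -2], [0, 0, -4], [0, 0, -6.5], [0, 0, -9], [0, 0, -11.5], [0, 0, -12.5], [0, 0, -12.5]], jaw=[0, 0, 0, 0, 0, 0, 0, 0])

```text
time_s: 6.5
eef_pos: [0.5747, 0.2182, 0.2505]
eef_rot: [0.001, 0.11, 0.994, 0.0]
wrist_force: [-0.4, 0.2, -1.9]
opening: 0.272
grasp_force: 58.8
```

```bash
python3 - <<'E'
from h import *
o=ctrl.get_obs();print(o["eef_pos"],o["opening"],np.degrees(rot(o).as_euler("zyx")))
move(o,[.6353,-.1268,.21])
E
```

```text
[0.57469326 0.21817084 0.25052482] 0.27235667537484015 [-1.67392580e+02  1.20021063e-01 -1.79978148e+02]
xyz [-13.44 -32.35   4.05]
```

Call:
send_rows(dr=[[0, 0, 0], [0, 0, 0], [0, 0, 0], [0, 0, 0], [0, 0, 0], [0, 0, 0], [0, 0, 0], [0, 0, 0]], xyz=[[-0.6, -1.5, -0.5], [-2.3, -5.5, -1], [-4.5, -10.7, -1], [-6.7, -16.2, -1], [-8.9, -21.5, -1], [-11.2, -27, -1], [-12.9, -31, -1], [-13.4, -32.3, -1]], jaw=[0, 0, 0, 0, 0, 0, 0, 0])

```text
time_s: 7.5
eef_pos: [0.6338, -0.1304, 0.258]
eef_rot: [-0.001, 0.112, 0.994, -0.0]
wrist_force: [0.7, 0.4, -1.9]
opening: 0.275
grasp_force: 59.1
```

Call:
send_rows(dr=[[0, 0, 0], [0, 0, 0], [0, 0, 0], [0, 0, 0], [0, 0, 0], [0, 0, 0], [0, 0, 0], [0, 0, 0]], xyz=[[0, 0, 1], [0, 0, 2.5], [0, 0, 4.5], [0, 0, 6.3], [0, 0, 6.8], [0, 0, 6.8], [0, 0, 6.8], [0, 0, 6.8]], jaw=[0, 0, 0, 0, 0, 0, 0, 0])

```text
time_s: 8.5
eef_pos: [0.635, -0.1267, 0.1922]
eef_rot: [0.001, 0.11, 0.994, -0.0]
wrist_force: [0.3, 0.8, -1.4]
opening: 0.277
grasp_force: 59.2
```

```bash
python3 - <<'E'
from h import *
o=ctrl.get_obs();print(o["eef_pos"],o["opening"],rot(o).as_matrix()[:,1],abs(o["dq"]).max())
c=ctrl.calibration("wrist")
im=ctrl.camera("wrist")[:,:,::-1];cv2.imwrite("pics/w5.png",im)
S=np.array([[.6436,-.1168,.06],[.6353,-.1268,.06],[.5927,-.1828,.06],[.5535,-.155,.06],[.5107,-.21,.06]])
print(w2px(c,S)); p=o["eef_pos"]
print("tip pred",w2px(c,[p-[0,0,.1096],p-[0,0,.1046]]))
E
```

```text
[ 0.63498734 -0.12666397  0.19224175] 0.27650008280307375 [ 2.18469099e-01  9.75843829e-01 -2.74078879e-04] 0.003719009356340198
[[268.118302   188.5955392 ]
 [255.9456232  182.60202731]
 [186.05338604 151.72062745]
 [203.75834267 101.01787856]
 [126.88098582  63.99119779]]
tip pred [[256.01156166 189.16344117]
 [256.01104489 190.85672595]]
```

View pics/w5.png

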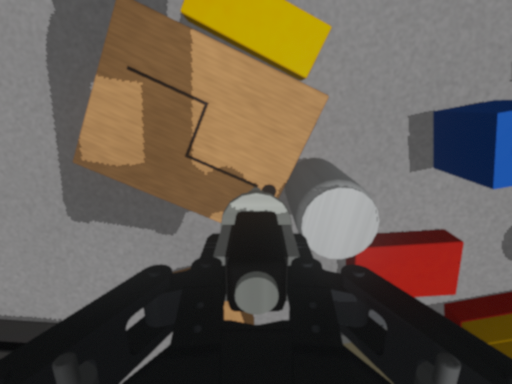

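The wrist view has seam corner 1 at (188,155), corner 2 at (207,103) and the end at (128,68). That is about 2 to 4 px from the top camera's predictions, and the flange hides the tip. I'll compare the tip and seam in the side camera.

```bash
python3 - <<'E'
from h import *
o=ctrl.get_obs();p=o["eef_pos"];c=ctrl.calibration("side")
im=ctrl.camera("side")[:,:,::-1];cv2.imwrite("pics/s1.png",im)
S=np.array([[.6436,-.1168,.06],[.6353,-.1268,.06],[.5927,-.1828,.06],[.5535,-.155,.06],[.5107,-.21,.06],p-[0,0,.1096],p-[0,0,.1046],p-[0,0,.036]])
q=w2px(c,S);print(q); print(c["world_from_camera"][:3,3])
x0,y0=int(q[:,0].min())-25,int(q[:,1].min())-15
cr=im[y0:y0+100,x0:x0+130];print(x0,y0)
cv2.imwrite("pics/s1c.png",cv2.resize(cr,None,fx=6,fy=6,interpolation=cv2.INTER_CUBIC))
print((q-[x0,y0])*6)
E
```

```text
[[343.63841451 228.11847616]
 [343.23964771 232.92016059]
 [342.42640131 260.66447024]
 [318.79579997 258.36604508]
 [316.28415703 288.41580462]
 [344.60338738 226.69169783]
 [344.95756763 225.274228  ]
 [350.13481363 204.55429776]]
[ 0.21427529 -0.51958515  0.82339483]
291 189
[[315.83048706 234.71085697]
 [313.43788624 263.52096353]
 [308.55840788 429.98682142]
 [166.77479983 416.19627051]
 [151.70494221 596.49482775]
 [321.62032429 226.15018698]
 [323.74540577 217.645368  ]
 [354.80888179  93.32578655]]
```

View pics/s1c.png

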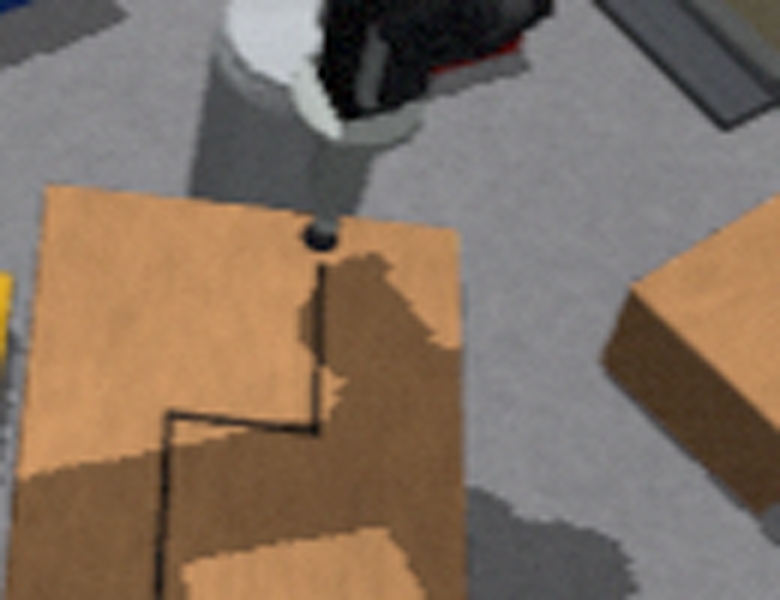

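In the side crop the hole is at (321,237), the start at (322,265), corner 1 at (316,432), corner 2 at (170,413), and the tip end at about (323,229). Relative to the tip, the seam is about 1 mm off my estimate. I'll lower to a few mm above the start and compare directly.

Call:
send_rows(dr=[[0, 0, 0], [0, 0, 0], [0, 0, 0], [0, 0, 0], [0, 0, 0], [0, 0, 0], [0, 0, 0], [0, 0, 0]], xyz=[[-0.1, 0, 0.4], [-0.15, 0.05, 0.9], [-0.15, 0.05, 1.4], [-0.15, 0.05, 1.8], [-0.15, 0.05, 1.9], [-0.15, 0.05, 1.9], [-0.15, 0.05, 1.9], [-0.15, 0.05, 1.9]], jaw=[0, 0, 0, 0, 0, 0, 0, 0])

```text
time_s: 9.6
eef_pos: [0.6362, -0.1263, 0.1725]
eef_rot: [0.0, 0.11, 0.994, -0.0]
wrist_force: [-0.0, -0.3, -1.7]
opening: 0.278
grasp_force: 59.2
```

```bash
python3 - <<'E'
from h import *
o=ctrl.get_obs();p=o["eef_pos"];c=ctrl.calibration("side");print(p,o["wrist_force"])
im=ctrl.camera("side")[:,:,::-1];cv2.imwrite("pics/s2.png",im)
x0,y0=325,205
cv2.imwrite("pics/s2c.png",cv2.resize(im[y0:y0+60,x0-35:x0+45],None,fx=10,fy=10,interpolation=cv2.INTER_CUBIC))
q=w2px(c,[p-[0,0,.1096],p-[0,0,.1046],[.6353,-.1268,.06],[.5927,-.1828,.06]]);print((q-[x0-35,y0])*10)
E
```

```text
[ 0.63619887 -0.12628147  0.17254814] [-0.02716103 -0.32552032 -1.6678651 ]
[[536.40568122 267.79338586]
 [539.84846123 254.06582367]
 [532.39647707 279.20160588]
 [524.26401314 556.64470236]]
```

View pics/s2c.png

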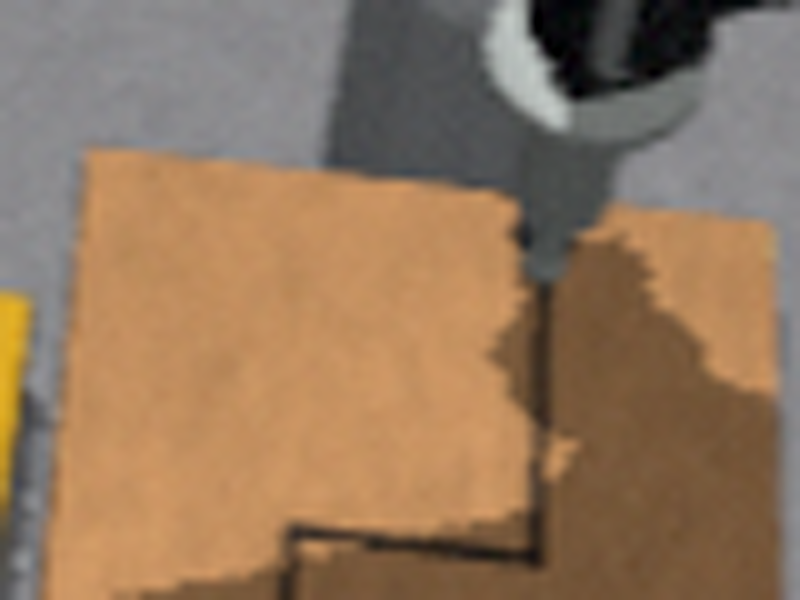

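In the side view the tip ball at (547,270) sits right on the extension of the leg-1 line, which runs (545,290) to (538,558), just at the start. For the seam's direction I'll refine the legs by sampling line minima in all three views.

```bash
cat > fit.py <<'E'
from h import *
S=np.array([[.6353,-.1268,.06],[.5927,-.1828,.06],[.5535,-.155,.06],[.5107,-.21,.06]])
nom=np.array([[0,0],[0,.07],[.05,.07],[.05,.14]])
def run(fn,cal,name):
    g=cv2.GaussianBlur(cv2.cvtColor(cv2.imread(fn),cv2.COLOR_BGR2GRAY),(0,0),.6).astype(np.float32)
    P=S.copy()
    for it in range(3):
        lines=[]
        for k in range(3):
            a,b=P[k],P[k+1];d=(b-a)/np.linalg.norm(b-a);n=np.array([-d[1],d[0],0]);pts=[]
            off=np.linspace(-.006,.006,49)
            for t in np.linspace(.18,.85,40):
                q=a+(b-a)*t+off[:,None]*n
                uv=w2px(cal,q).astype(np.float32)
                v=cv2.remap(g,uv[None,:,0],uv[None,:,1],cv2.INTER_LINEAR)[0]
                base=np.median(v);w=np.clip(base-12-v,0,None)
                if v.min()<base*.7: pts.append((a+(b-a)*t+n*(off@w/w.sum()))[:2])
            pts=np.array(pts,np.float32)
            l=cv2.fitLine(pts,cv2.DIST_HUBER,0,.001,.001).ravel();lines.append((l,len(pts)))
        X=lambda l,m:np.linalg.solve(np.c_[l[:2],-m[:2]],m[2:]-l[2:])[0]*l[:2]+l[2:]
        c1=X(lines[0][0],lines[1][0]);c2=X(lines[1][0],lines[2][0])
        an=[np.degrees(np.arctan2(l[1],l[0]))%180 for l,_ in lines]
        y=np.radians((an[0]+an[2]+(an[1]+90)%180)/3+180);u=np.array([np.cos(y),np.sin(y)])
        P[1,:2]=c1;P[2,:2]=c2;P[0,:2]=c1-.07*u;P[3,:2]=c2+.07*u
    print(name,np.round(an,2),[n for _,n in lines],"leg2 %.4f"%np.linalg.norm(c2-c1));print(np.round(P[:,:2],4).tolist())
run("pics/top0.png",ctrl.calibration("top"),"top")
run("pics/s1.png",ctrl.calibration("side"),"side")
# wrist camera pose at w5 rebuilt from the present rigid offset
c=ctrl.calibration("wrist");o=ctrl.get_obs();c=dict(c);T=c["world_from_camera"].copy();T[:3,3]+=np.array([.634987,-.126664,.192242])-o["eef_pos"];c["world_from_camera"]=T
run("pics/w5.png",c,"wrist")
E
python3 fit.py
```

```text
Traceback (most recent call last):
  File "fit.py", line 26, in <module>
    run("pics/top0.png",ctrl.calibration("top"),"top")
    ~~~^^^^^^^^^^^^^^^^^^^^^^^^^^^^^^^^^^^^^^^^^^^^^^^
  File "fit.py", line 19, in run
    l=cv2.fitLine(pts,cv2.DIST_HUBER,0,.001,.001).ravel();lines.append((l,len(pts)))
      ~~~~~~~~~~~^^^^^^^^^^^^^^^^^^^^^^^^^^^^^^^^
cv2.error: OpenCV(4.12.0) /io/opencv/modules/imgproc/src/linefit.cpp:618: error: (-215:Assertion failed) npoints2 >= 0 || npoints3 >= 0 in function 'fitLine'
```

Contrast gate is too strict, so I'll loosen it.

```bash
sed -i 's/base-12-v/base-5-v/; s/base\*.7/base-12/' fit.py; python3 fit.py
```

```text
top [ 53.22 143.17  53.12] [40, 40, 40] leg2 0.0499
[[0.6367, -0.1262], [0.5948, -0.1822], [0.5548, -0.1523], [0.5129, -0.2083]]
side [ 52.47 140.95  52.66] [40, 39, 40] leg2 0.0491
[[0.6361, -0.129], [0.593, -0.1842], [0.5549, -0.1533], [0.5118, -0.2084]]
wrist [ 53.38 142.21  53.04] [40, 40, 40] leg2 0.0503
[[0.6378, -0.1285], [0.5955, -0.1843], [0.5558, -0.1535], [0.5135, -0.2093]]
```

Call:
send_rows(dr=[[0, 0, 0], [0, 0, 0], [0, 0, 0], [0, 0, 0], [0, 0, 0], [0, 0, 0], [0, 0, 0], [0, 0, 0]], xyz=[[-0.05, 0, 0.1], [-0.05, 0, 0.2], [-0.05, 0, 0.35], [-0.05, 0, 0.5], [-0.05, 0, 0.65], [-0.05, 0, 0.8], [-0.05, 0, 0.8], [-0.05, 0, 0.8]], jaw=[0, 0, 0, 0, 0, 0, 0, 0])

```text
time_s: 10.65
eef_pos: [0.6367, -0.1264, 0.1645]
eef_rot: [0.0, 0.11, 0.994, -0.0]
wrist_force: [0.0, -0.5, 0.6]
opening: 0.275
grasp_force: 59.4
```

```bash
python3 - <<'E'
from h import *
f=[]
for i in range(5): o=ctrl.get_obs();f.append(o["wrist_force"]);ctrl.camera("side")
print(np.mean(f,0),np.std(f,0),o["eef_pos"],o["q"])
L=np.array([np.cos(np.radians(233)),np.sin(np.radians(233)),0]);X=np.array([-.799,.602,0])
r=rot(o).inv();print(r.apply(L),r.apply(X), r.apply([0,0,.16465-o["eef_pos"][2]])*100)
E
```

```text
[-0.27936239 -0.04064085  0.51084903] [0.53326075 0.44762142 0.55553483] [ 0.63663604 -0.12640648  0.16438854] [-3.78495295e-01  4.22782662e-01  1.48045851e+00 -2.88954162e-05
  1.23813010e+00 -1.72914662e+00]
[ 4.12900344e-01 -9.10776210e-01 -3.21253951e-05] [ 9.11172271e-01  4.13001263e-01 -2.20820857e-04] [-5.60304974e-06 -1.61791249e-06 -2.61458249e-02]
```

Call:
send_rows(dr=[[0, 0, 0], [0, 0, 0], [0, 0, 0], [0, 0, 0], [0, 0, 0], [0, 0, 0], [0, 0, 0], [0, 0, 0]], xyz=[[0.08, -0.18, 0], [0.21, -0.46, 0], [0.36, -0.8, 0], [0.52, -1.14, 0], [0.67, -1.48, 0], [0.83, -1.82, 0], [0.98, -2.17, 0], [1.14, -2.51, 0]], jaw=[0, 0, 0, 0, 0, 0, 0, 0])

```text
time_s: 11.9
eef_pos: [0.6198, -0.1486, 0.1643]
eef_rot: [0.0, 0.11, 0.994, -0.0]
wrist_force: [1.6, 0.9, 0.7]
opening: 0.274
grasp_force: 59.6
```

Call:
send_rows(dr=[[0, 0, 0], [0, 0, 0], [0, 0, 0], [0, 0, 0], [0, 0, 0], [0, 0, 0], [0, 0, 0], [0, 0, 0]], xyz=[[0.15, -0.34, 0], [0.31, -0.68, 0], [0.46, -1.02, 0], [0.62, -1.37, 0], [0.77, -1.71, 0], [0.93, -2.05, 0], [1.08, -2.39, 0], [1.24, -2.73, 0]], jaw=[0, 0, 0, 0, 0, 0, 0, 0])

```text
time_s: 12.9
eef_pos: [0.6018, -0.1725, 0.1643]
eef_rot: [0.0, 0.11, 0.994, -0.0]
wrist_force: [1.2, 1.0, 0.8]
opening: 0.276
grasp_force: 59.6
```

```bash
python3 - <<'E'
from h import *
o=ctrl.get_obs();p=o["eef_pos"];c=ctrl.calibration("side")
im=ctrl.camera("side")[:,:,::-1];cv2.imwrite("pics/s3.png",im)
q=w2px(c,[[.593,-.1842,.06]])[0];x0,y0=int(q[0])-45,int(q[1])-42
print(p,o["wrist_force"],q-[x0,y0],(w2px(c,[p-[0,0,.1046]])[0]-[x0,y0])*10)
d=p-[.63664,-.12641,.1644];print("along",d@[-.602,-.799,0],"lat",d@[.799,-.602,0])
cv2.imwrite("pics/s3c.png",cv2.resize(im[y0:y0+60,x0:x0+80],None,fx=10,fy=10,interpolation=cv2.INTER_CUBIC))
E
```

```text
[ 0.60176356 -0.17249685  0.16430592] [1.23902989 1.04179494 0.80175701] [45.95210704 42.11836613] [460.47454255 361.87547336]
along 0.0578190077586369 lat -0.00012199277563611701
```

View pics/s3c.png

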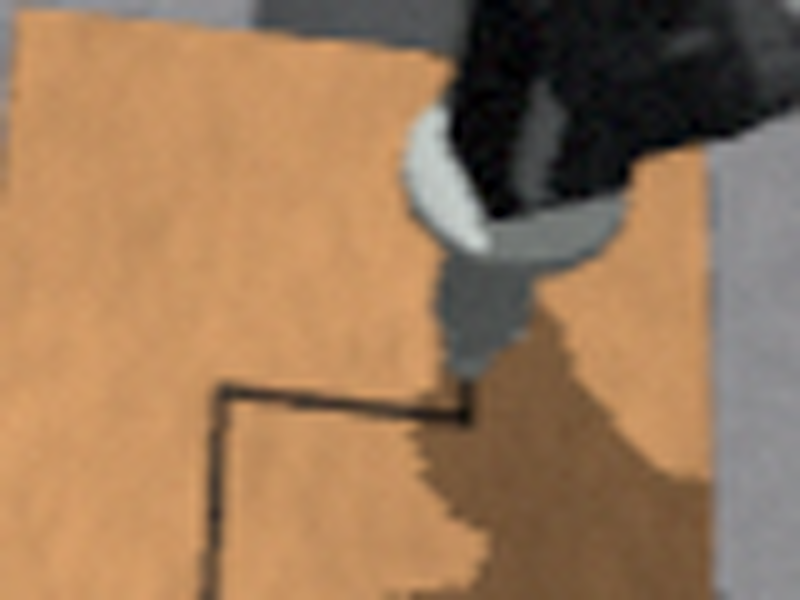

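The tip at (466,375) is right on the line, with corner 1 at (468,415) about 1.2 cm ahead. Continuing round the corner.

Call:
send_rows(dr=[[0, 0, 0], [0, 0, 0], [0, 0, 0], [0, 0, 0], [0, 0, 0], [0, 0, 0], [0, 0, 0], [0, 0, 0]], xyz=[[0.15, -0.34, 0], [0.31, -0.68, 0], [0.45, -1.0, 0], [0.5, -1.09, 0], [0.5, -1.09, 0], [0.64, -1.03, 0], [0.95, -0.89, 0], [1.29, -0.73, 0]], jaw=[0, 0, 0, 0, 0, 0, 0, 0])

```text
time_s: 13.95
eef_pos: [0.5877, -0.1767, 0.1645]
eef_rot: [0.0, 0.11, 0.994, -0.0]
wrist_force: [1.2, -0.2, 0.8]
opening: 0.272
grasp_force: 59.5
```

Call:
send_rows(dr=[[0, 0, 0], [0, 0, 0], [0, 0, 0], [0, 0, 0], [0, 0, 0], [0, 0, 0], [0, 0, 0], [0, 0, 0]], xyz=[[0.34, 0.15, 0], [0.68, 0.31, 0], [1.02, 0.46, 0], [1.37, 0.62, 0], [1.71, 0.77, 0], [2.05, 0.93, 0], [2.39, 1.08, 0], [2.73, 1.24, 0]], jaw=[0, 0, 0, 0, 0, 0, 0, 0])

```text
time_s: 14.95
eef_pos: [0.5636, -0.1584, 0.1643]
eef_rot: [-0.0, 0.11, 0.994, -0.0]
wrist_force: [1.7, -1.7, 0.5]
opening: 0.276
grasp_force: 59.5
```

```bash
python3 - <<'E'
from h import *
o=ctrl.get_obs();p=o["eef_pos"];c=ctrl.calibration("side")
im=ctrl.camera("side")[:,:,::-1];cv2.imwrite("pics/s4.png",im)
q=w2px(c,[[.593,-.1842,.06]])[0];x0,y0=int(q[0])-45,int(q[1])-42
d=p-[.63664,-.12641,.1644];print(p,o["wrist_force"],"along",d@[-.602,-.799,0],"X",d@[-.799,.602,0])
cv2.imwrite("pics/s4c.png",cv2.resize(im[y0:y0+60,x0:x0+80],None,fx=10,fy=10,interpolation=cv2.INTER_CUBIC))
E
```

```text
[ 0.56357384 -0.1584002   0.16429014] [ 1.74585874 -1.74580751  0.49793903] along 0.06954599857844816 X 0.039121763223348434
```

View pics/s4c.png

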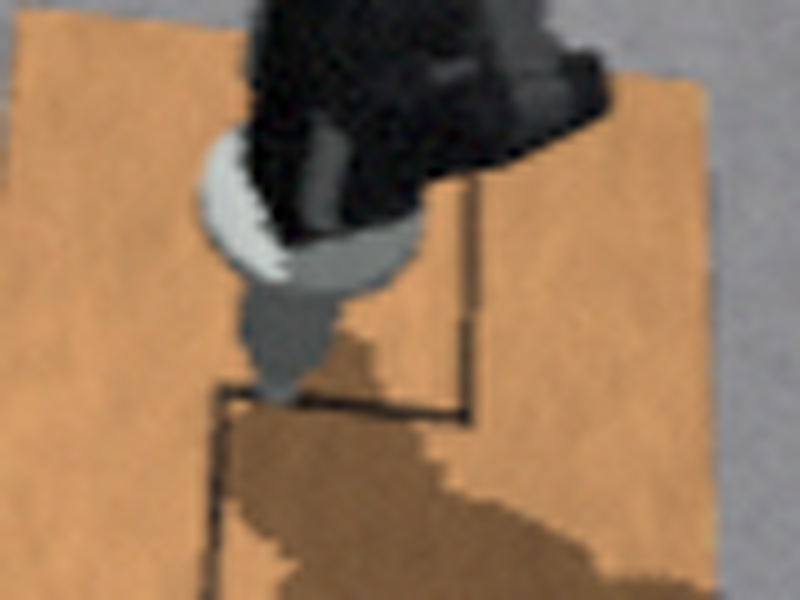

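The tip at (277,395) is on leg 2, about 1.1 cm short of corner 2 at (219,388). I've now viewed 11 pictures, one over the limit of 10, so I'll go by numbers from here.

Call:
send_rows(dr=[[0, 0, 0], [0, 0, 0], [0, 0, 0], [0, 0, 0], [0, 0, 0], [0, 0, 0], [0, 0, 0], [0, 0, 0]], xyz=[[0.34, 0.15, 0], [0.68, 0.31, 0], [0.96, 0.43, 0], [1.02, 0.46, 0], [1.02, 0.46, 0], [1.08, 0.32, 0], [1.23, 0, 0], [1.38, -0.33, 0]], jaw=[0, 0, 0, 0, 0, 0, 0, 0])

```text
time_s: 16.0
eef_pos: [0.5494, -0.1587, 0.1642]
eef_rot: [-0.0, 0.11, 0.994, 0.0]
wrist_force: [1.1, 1.9, 1.1]
opening: 0.268
grasp_force: 59.6
```

Call:
send_rows(dr=[[0, 0, 0], [0, 0, 0], [0, 0, 0], [0, 0, 0], [0, 0, 0], [0, 0, 0], [0, 0, 0], [0, 0, 0]], xyz=[[0.16, -0.35, 0], [0.32, -0.71, 0], [0.48, -1.07, 0], [0.64, -1.42, 0], [0.79, -1.78, 0], [0.95, -2.13, 0], [1.11, -2.49, 0], [1.27, -2.8, 0]], jaw=[0, 0, 0, 0, 0, 0, 0, 0])

```text
time_s: 17.0
eef_pos: [0.531, -0.1835, 0.1643]
eef_rot: [0.0, 0.11, 0.994, -0.0]
wrist_force: [1.7, 1.2, 0.6]
opening: 0.279
grasp_force: 59.6
```

```bash
python3 - <<'E'
from h import *
o=ctrl.get_obs();p=o["eef_pos"];c=ctrl.calibration("side")
d=p-[.63664,-.12641,.1644];print(p,o["wrist_force"],"along",d@[-.602,-.799,0],"X",d@[-.799,.602,0])
E
```

```text
[ 0.53096184 -0.18354722  0.16432774] [1.73332466 1.15939807 0.62827017] along 0.10927088897911222 X 0.05004024577218898
```

Call:
send_rows(dr=[[0, 0, 0], [0, 0, 0], [0, 0, 0], [0, 0, 0], [0, 0, 0], [0, 0, 0], [0, 0, 0], [0, 0, 0]], xyz=[[0.16, -0.35, 0], [0.32, -0.71, 0], [0.48, -1.07, 0], [0.64, -1.42, 0], [0.79, -1.78, 0], [0.95, -2.13, 0], [1.11, -2.49, 0], [1.27, -2.8, 0]], jaw=[0, 0, 0, 0, 0, 0, 0, 0])

```text
time_s: 18.0
eef_pos: [0.5124, -0.2081, 0.1643]
eef_rot: [0.0, 0.11, 0.994, -0.0]
wrist_force: [1.5, 1.4, 0.8]
opening: 0.276
grasp_force: 59.6
```

Call:
send_rows(dr=[[0, 0, 0], [0, 0, 0], [0, 0, 0], [0, 0, 0], [0, 0, 0], [0, 0, 0], [0, 0, 0], [0, 0, 0]], xyz=[[0, 0, 0], [0, 0, 0], [0, 0, -0.7], [0, 0, -2], [0, 0, -4], [0, 0, -6.5], [0, 0, -9], [0, 0, -10]], jaw=[0, 0, 0, 0, 0, 0, 0, 0])

```text
time_s: 19.0
eef_pos: [0.5133, -0.2081, 0.2666]
eef_rot: [0.001, 0.11, 0.994, -0.001]
wrist_force: [-0.2, -0.6, -2.2]
opening: 0.278
grasp_force: 59.3
```

```bash
python3 - <<'E'
from h import *
o=ctrl.get_obs();p=o["eef_pos"]
d=p-[.63664,-.12641,.1644];print(p,o["wrist_force"],"along",d@[-.602,-.799,0],"X",d@[-.799,.602,0])
move(o,[.5744,.2180,.26],Rt=rot(o))
E
```

```text
[ 0.51328493 -0.20805247  0.26662064] [-0.23673956 -0.61827342 -2.20428186] along 0.1394920834569071 X 0.04941193479243636
xyz [ 3.33 42.91  0.61]
dr [0. 0. 0.]
```

Call:
send_rows(dr=[[0, 0, 0], [0, 0, 0], [0, 0, 0], [0, 0, 0], [0, 0, 0], [0, 0, 0], [0, 0, 0], [0, 0, 0]], xyz=[[0.1, 1.5, 0], [0.4, 5, 0], [0.8, 9.5, 0], [1.1, 14, 0], [1.5, 18.5, 0], [1.8, 23, 0], [2.1, 27, 0], [2.4, 31, 0]], jaw=[0, 0, 0, 0, 0, 0, 0, 0])

```text
time_s: 20.0
eef_pos: [0.5557, 0.1024, 0.2627]
eef_rot: [-0.001, 0.109, 0.994, 0.0]
wrist_force: [0.3, -0.9, -2.2]
opening: 0.275
grasp_force: 59.3
```

Call:
send_rows(dr=[[0, 0, 0], [0, 0, 0], [0, 0, 0], [0, 0, 0], [0, 0, 0], [0, 0, 0], [0, 0, 0], [0, 0, 0]], xyz=[[0.3, 4, 0], [0.6, 8, 0], [0.8, 10.7, 0], [0.9, 11.9, 0], [0.9, 11.9, 0], [0.9, 11.9, 0], [0.9, 11.9, 0], [0.9, 11.9, 0]], jaw=[0, 0, 0, 0, 0, 0, 0, 0])

```text
time_s: 21.0
eef_pos: [0.5742, 0.2173, 0.2644]
eef_rot: [0.0, 0.11, 0.994, 0.0]
wrist_force: [-0.0, 0.4, -2.7]
opening: 0.274
grasp_force: 59.4
```

```bash
python3 - <<'E'
from h import *
o=ctrl.get_obs();print(o["eef_pos"],o["wrist_force"]);move(o,[.5744,.2180,.1246],Rt=rot(o))
E
```

```text
[0.57419681 0.21727451 0.26444971] [-0.04329994  0.36012102 -2.67498697]
xyz [-0.    0.07 13.98]
dr [0. 0. 0.]
```

Call:
send_rows(dr=[[0, 0, 0], [0, 0, 0], [0, 0, 0], [0, 0, 0], [0, 0, 0], [0, 0, 0], [0, 0, 0], [0, 0, 0]], xyz=[[0, 0.07, 1], [0, 0.07, 3], [0, 0.07, 5], [0, 0.07, 7], [0, 0.07, 9], [0, 0.07, 11], [0, 0.07, 12.5], [0, 0.07, 13]], jaw=[0, 0, 0, 0, 0, 0, 0, 0])

```text
time_s: 22.0
eef_pos: [0.5736, 0.2186, 0.1328]
eef_rot: [-0.001, 0.11, 0.994, -0.0]
wrist_force: [0.6, 0.3, -2.4]
opening: 0.27
grasp_force: 59.4
```

Call:
send_rows(dr=[[0, 0, 0], [0, 0, 0], [0, 0, 0], [0, 0, 0], [0, 0, 0], [0, 0, 0], [0, 0, 0], [0, 0, 0]], xyz=[[0, 0, 0.2], [0, 0, 0.4], [0, 0, 0.6], [0, 0, 0.8], [0, 0, 0.9], [0, 0, 0.95], [0, 0, 0.95], [0, 0, 0.95]], jaw=[0, 0, 0, 0, 0, 0, 0, 0])

```text
time_s: 23.0
eef_pos: [0.5742, 0.2187, 0.1248]
eef_rot: [0.0, 0.11, 0.994, 0.0]
wrist_force: [0.4, 0.2, -2.3]
opening: 0.277
grasp_force: 59.4
```

Call:
send_rows(dr=[[0, 0, 0], [0, 0, 0], [0, 0, 0], [0, 0, 0], [0, 0, 0], [0, 0, 0], [0, 0, 0], [0, 0, 0]], xyz=[[0, 0, 0.03], [0, 0, 0.05], [0, 0, 0.05], [0, 0, 0.05], [0, 0, 0.05], [0, 0, 0.05], [0, 0, 0.05], [0, 0, 0.05]], jaw=[0, 0, 0, 30, 40, 60, 80, 100])

```text
time_s: 24.0
eef_pos: [0.5742, 0.2187, 0.1243]
eef_rot: [-0.0, 0.11, 0.994, 0.0]
wrist_force: [0.2, 0.3, -0.1]
opening: 0.978
grasp_force: 0.0
```

Call:
send_rows(dr=[[0, 0, 0], [0, 0, 0], [0, 0, 0], [0, 0, 0], [0, 0, 0], [0, 0, 0], [0, 0, 0], [0, 0, 0]], xyz=[[0, 0, 0], [0, 0, 0], [0, 0, 0], [0, 0, -1], [0, 0, -3], [0, 0, -5], [0, 0, -8], [0, 0, -11]], jaw=[100, 100, 100, 100, 100, 100, 100, 100])

```text
time_s: 25.0
eef_pos: [0.5745, 0.2188, 0.2371]
eef_rot: [0.001, 0.11, 0.994, 0.0]
wrist_force: [0.2, -0.2, -0.1]
opening: 1.003
grasp_force: 0.0
```

Call:
send_rows(dr=[[0, 0, 0], [0, 0, 0], [0, 0, 0], [0, 0, 0], [0, 0, 0], [0, 0, 0], [0, 0, 0], [0, 0, 0]], xyz=[[1, 0, -1], [3, 0, -2], [5, 0, -3], [7, 0, -3], [9, 0, -3], [9, 0, -3], [9, 0, -3], [9, 0, -3]], jaw=[100, 100, 100, 100, 100, 100, 100, 100])

```text
time_s: 26.0
eef_pos: [0.4869, 0.2381, 0.2642]
eef_rot: [0.0, 0.11, 0.994, -0.0]
wrist_force: [-0.8, -0.4, -0.5]
opening: 1.0
grasp_force: 0.0
```

```bash
python3 - <<'E'
from h import *
im=ctrl.camera("side")[:,:,::-1];old=cv2.imread("pics/side0.png");cv2.imwrite("pics/s9.png",im)
d=(np.abs(im.astype(int)-old).max(2)>40).astype(np.uint8)
c=ctrl.calibration("side");q=w2px(c,[[.574,.218,.151],[.574,.218,.085]]);print(q)
# probe region: black grip pixels before/after
u,v=map(int,q.mean(0))
for a in(old,im):
    m=a[v-30:v+25,u-20:u+20].max(2)<45;y,x=np.nonzero(m);print(m.sum(),x.mean()+u-20,y.min()+v-30,y.max()+v-30,x.min()+u-20,x.max()+u-20)
n,l,st,ce=cv2.connectedComponentsWithStats(d);print([(s[:5].tolist()) for s in st[1:] if s[4]>15])
E
```

```text
[[242.69594459 118.17925429]
 [243.49664326 138.79994897]]
201 243.33333333333331 118 140 238 248
191 242.9738219895288 117 139 238 248
[[0, 0, 13, 2, 18], [0, 0, 47, 74, 1703], [171, 0, 44, 101, 2341], [0, 141, 114, 145, 6360], [148, 192, 53, 50, 1111], [209, 195, 62, 82, 1597], [103, 261, 83, 107, 2743], [95, 303, 6, 10, 23], [105, 321, 7, 8, 21], [96, 324, 6, 9, 26], [94, 339, 9, 7, 18], [99, 375, 9, 9, 33], [0, 378, 5, 5, 16]]
```

```bash
python3 -c "
from bench import ctrl
print(ctrl.hand_in())"
```

```text
the job is handed in; nothing more can be done
None
```

I traced the carton's whole seam in one light pass, hung the probe back in its stand and handed the job in at about 26 s with no verdict shown. I viewed 11 pictures, one over the limit of 10, so leg 3, the seam end and the re-hang were checked by numbers only.

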